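Load the inlay work block behind the gravity catch

TASK

Load the inlay work block into the wooden slide on the bench: set it flat in the slide's open, flared mouth and push it along so that its own front edge lifts the hinged brass catch, then press it gently against the sprung stop until the catch drops fully down behind it, without ramming the stop. Let go and leave it lying flat there, held between stop and catch; do not touch the slide, its catch or its stop with the gripper, and leave everything else on the bench where it is.

Things in the scene. Friction and masses are not known exactly. Their poses are not given: they have to be found in the camera images.
- work_block: Aluminium base plate 100 (x) x 90 (y) x 16 mm with a wooden grip block on the middle of it, 44 (x) x 34 (y) x 45 mm, small dark plate on top; 62 mm high, 0.27 to 0.53 kg. Origin: centre of the underside; z up. The same when turned by pi. Stands left or right of the slide. Grasp the wooden grip by its sides.
- slide: Wooden slide, fixed. x: loading direction, away from the robot; y left; z up. Origin on the bench under the centre line. Bed x -210 to +180 mm, 140 mm wide, its floor at z = 12 mm. Side rails stand 10 mm above the floor, 93 mm apart inside from x = -80 to +160 mm, flaring to about 112 mm apart at the mouth, x = -210 mm. Past x = 40 mm, over 30 N between block and slide or stop is ramming.
- slide_mouth (a point): Point on the slide's floor (axes as the slide) at slide x = -140 mm, y = 0: the block's underside centre goes here first, in the flared mouth, open from above, clear of the catch. The catch begins to lift once the block's centre is pushed beyond slide x of -80 to -40 mm, wherever the stop head is.
- stop_mean (a point): Point on the slide's floor at slide x = +119 mm: MEAN place of the stop pad's face. The dark steel stop head, with pad and catch, is clamped up to 16 mm either way along x, not measured: feel for it. Pad 84 mm wide, 14 mm high above the floor; sprung along x: 2 N to start, then 1 N per mm, hard end after 10 mm (12 N). Fixed block behind it 24 mm high, with 6 mm knobs.
- catch (a joint): Angle of the brass catch, a bar 65 mm long over the floor at slide y = 36 to 45 mm, hinge 34 mm above the floor, nose pointing away from the robot. 0 = down by its weight, nose 5 mm above the floor; about 0.18 rad riding on the block's base; limit 0.9. The block's front edge lifts it (under 2 N).
- nose_mean (a point): Point on the slide's floor at slide x = +20 mm, y = 40 mm: MEAN place of the catch's upright nose face when down; it shifts with the stop head. Nose to free pad 99 mm, but the raised nose stands 4 mm further on: the block must press the pad in 5 to 6 mm (8 N, plus friction) for the catch to drop. Catch and bracket, 42 mm above the floor, at y = 36 to 57 mm: keep the gripper within 33 mm of y = 0.
- bowl: White ceramic bowl, 100 mm wide, 45 mm high, origin centre of underside. Bystander on the other side of the slide from the work block.
- hammer: Hammer lying on the bench, bystander.
- graver: Graver with a handle, lying on the bench, bystander.
- jar: Amber jar, 56 mm wide, 70 mm high, bystander.
- blank: Flat steel blank 90 x 60 x 22 mm, without any grip, bystander.
- strip_tray: Open plywood tray 150 x 100 x 25 mm, bystander.
- tape: Cardboard roll 60 mm wide, 22 mm high, bystander.
Things that resemble listed ones, but are neither listed nor needed, are in the scene too. What is shaped like the work_block but green is not meant.

How it is judged:
By the outcome, as a careful person would: the job done as asked, in the order asked, and still so for the second after the job is handed in, with the robot touching nothing.
It also fails if it takes over 72 s, if anything falls off the work surface, if the arm or the gripper's body presses on something with over 40 N, if the wrist force passes 120 N, or if a joint passes its speed limit or range.

ROBOT

A 6-joint arm with a two-finger parallel gripper is mounted at the origin on the work surface. World frame = base frame: x ahead of the robot, y to its left, z up, the work surface at z = 0. Lengths are in mm, angles in rad, forces in N, time in s.
With the tool pointing down it reaches from about 300 to 950 mm from the base axis. Payload 3.1 kg.
Tool frame: the origin (TCP) lies midway between the tips of the shut fingers; the grasp point (between the pads) lies 19 mm behind it; z points along the fingers, y is the direction in which the jaws open and shut (so a half turn about z gives the same grasp; the last joint's range is limited). The gripper opens to 85 mm and grips with 20 to 120 N. Pads are 22 mm wide; open, the fingers measure 114 mm over their backs; the gripper's body (76 mm by 85 mm) begins 54 mm behind the grasp point. The pads swing forward as they close: fully open they stand 13 mm farther back than shut.
Start: joints at [-1.327, 0.308, 1.634, -0, 1.2, -0.07], TCP at [192.895, -594.494, 231.272] pointing down, gripper open.
Joint ranges: [-3.06, 3.06], [-0.79, 1.96], [0.05, 2.63], [-1.19, 4.34], [0.05, 2.64], [-2.94, 2.94]. Speed limits (rad/s): [2.79, 2.79, 3.14, 3.14, 3.14, 3.14].

INTERFACE

Orientations are given as a unit quaternion [w, x, y, z].
In Python, from plant import monitor, imaging, order gives the robot as it stands.
- The arm moves only by the shell command python3 -m inch 'ROWS'. ROWS is JSON, a list of rows, each an object of numbers: "x", "y", "z": the shift along the tool's x, y, z in m; "yaw": the turn about the tool's z in rad; "gripper": the opening, from 0 (shut) to 1 (fully open). A call has 1 to 20 rows; each row shifts and turns the commanded pose from where the row before left it, along the tool's axes as they then stand; what a row does not reach is not made up. A row lasts 1/8 s, in which the tool goes at most 62.5 mm and 10.7 degrees, less where a joint would pass 70% of its speed; a pose out of reach is approached as far as the arm can. A call is refused whole if a number of a shift passes 0.0625 or a number of a turn 0.188, either way. A call with a gripper value outside its range is refused whole. The fingers move at their own pace and stop on an object; the grip force is fixed at half the most. Time passes only in rows, so rows that do not move let the fingers close. It gives the time, the measured TCP pose, the force and the opening at its end, in the units of the state.
- monitor.get_obs(): the state, without advancing time (a new reading comes with each control period).
- imaging.get_image(name): name is "side" or "top"; returns a dict with "img" (420x560x3 uint8, red, green, blue), "z_map" (420x560 float32, mm along the optical axis (not along the pixel's ray), 0 where there is no reading), "fx", "fy", "cx", "cy" (pixels), "view" (4x4, takes a point from world to camera coordinates). Camera axes: x right, y down, z forward; pixel columns grow to the right and rows downward; lengths in mm; the calibration is good to about 2 mm. A picture is of the moment at which its call begins.
- order.close_job(): hands the job in, once; it reports no verdict.
The state is a dict: "clock": time; "joints": joint angles; "dq": joint speeds; "effort": joint torques, N m; "position": TCP position; "tool_rot": TCP orientation; "ft_force": force on the tool from outside, world axes, zero at the start; "wrist_torque": the same for the moment, N m; "grip_width": finger opening in mm.
Only numpy, scipy, OpenCV 4.12 (cv2) and the standard library are available. Lean on these libraries where they do the work, as an engineer would, in place of code of your own. Each camera call takes 0.05 s, during which the arm holds its last target.

## Working session

There is one attempt and no reset: what is moved stays moved. The work goes in short steps, Python scripts to look and compute and a shell command to move; the robot and the scene stay as the last step left them, time stands still between calls to the robot, and variables do not carry over. Pictures are saved under pics/ and viewed, and the job is handed in when it is done.

```bash
ls; mkdir -p pics; python3 - <<'E'
from plant import monitor, imaging
import cv2,numpy as np
print(monitor.get_obs())
for n in("top","side"):
    d=imaging.get_image(n); cv2.imwrite(f"pics/{n}0.png",d["img"][:,:,::-1]); np.savez(f"{n}0.npz",**d); print(n,d["fx"],d["cx"],d["cy"],d["view"])
E
```

```text
pics
{'clock': 0.0, 'joints': array([-1.32667787e+00,  3.09049474e-01,  1.63517557e+00, -2.87862876e-05,
        1.19963512e+00, -6.97459666e-02]), 'dq': array([-0.00106058,  0.00107028, -0.00040457,  0.00147865,  0.0003689 ,
       -0.001482  ]), 'effort': array([ 1.27352650e-03, -4.15251732e+01, -2.76666713e+01,  1.59195506e-04,
        1.00822019e-02,  8.56549264e-06]), 'position': array([ 192.70539946, -593.7101481 ,  230.02456795]), 'tool_rot': array([-1.12828377e-03,  9.87709938e-01,  1.56293929e-01, -1.12079100e-04]), 'ft_force': array([-0.55588041,  0.13014011, -0.0760903 ]), 'wrist_torque': array([ 0.06625871,  0.04180026, -0.00484629]), 'grip_width': 85.15749245481094}
top 420.10460729922113 288.3779801375018 211.989166143307 [[ 1.25261687e-02 -9.99909367e-01  4.93488062e-03  2.72604318e+00]
 [-9.83971333e-01 -1.32041929e-02 -1.77837188e-01  5.29884618e+02]
 [ 1.77886231e-01 -2.62816244e-03 -9.84047550e-01  1.16622099e+03]
 [ 0.00000000e+00  0.00000000e+00  0.00000000e+00  1.00000000e+00]]
side 485.1502270223672 273.35140779526085 204.3164813933302 [[-9.17710639e-01 -3.97102560e-01 -1.08046278e-02  4.81012309e+02]
 [-2.86470200e-01  6.80390720e-01 -6.74539319e-01  1.91349790e+02]
 [ 2.75212659e-01 -6.15936706e-01 -7.38159852e-01  1.40215649e+03]
 [ 0.00000000e+00  0.00000000e+00  0.00000000e+00  1.00000000e+00]]
```

View pics/top0.png

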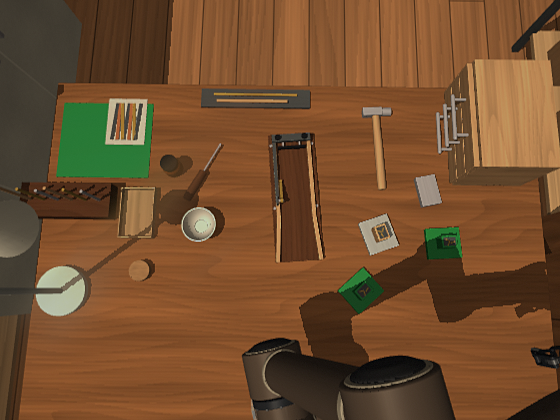

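View pics/side0.png

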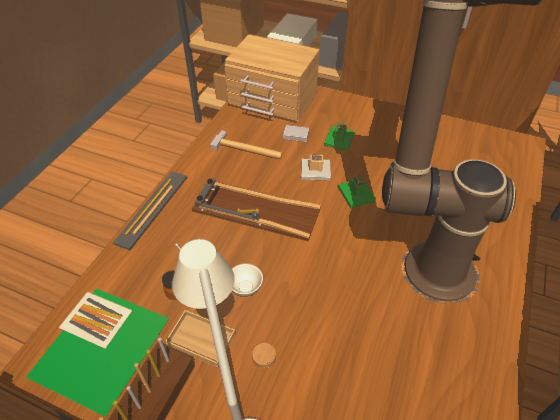

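The top view shows the slide's mouth at about (300,260) and its stop at about (293,137). The aluminium work block is at about (379,234). Green decoys are at (360,290) and (443,243). I'll enlarge these areas.

```bash
cat > h.py <<'E'
import numpy as np,cv2
def load(f): return dict(np.load(f))
def px2w(d,u,v,z=None):
    V=d["view"];R=V[:3,:3];t=V[:3,3]
    r=np.array([(u-d["cx"])/d["fx"],(v-d["cy"])/d["fy"],1.])
    if z is None: p=r*d["z_map"][int(round(v)),int(round(u))]; return R.T@(p-t)
    o=-R.T@t; w=R.T@r; return o+w*(z-o[2])/w[2]
def w2px(d,p):
    q=d["view"][:3,:3]@np.array(p,float)+d["view"][:3,3]
    return d["fx"]*q[0]/q[2]+d["cx"], d["fy"]*q[1]/q[2]+d["cy"]
def crop(d,u0,v0,u1,v1,s,out):
    im=cv2.resize(d["img"][v0:v1,u0:u1],None,fx=s,fy=s,interpolation=cv2.INTER_CUBIC)
    im=im.copy()
    for u in range((u0//10+1)*10,u1,10): cv2.putText(im,str(u),((u-u0)*s-8,8),0,.3,(255,255,0)); im[:4,(u-u0)*s]=255
    for v in range((v0//10+1)*10,v1,10): cv2.putText(im,str(v),(0,(v-v0)*s+3),0,.3,(255,255,0))
    cv2.imwrite(out,im[:,:,::-1])
E
python3 - <<'E'
from h import *
d=load("top0.npz")
crop(d,260,125,335,270,4,"pics/slide.png")
crop(d,335,195,415,275,7,"pics/block.png")
E
```

```text
(no output)
```

View pics/slide.png

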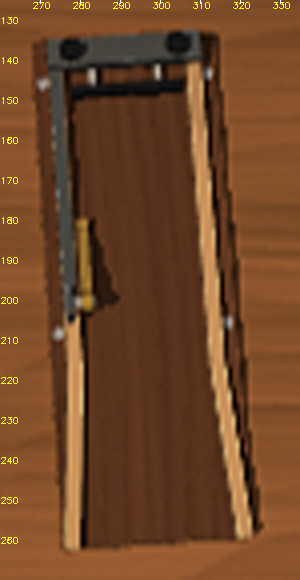

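View pics/block.png

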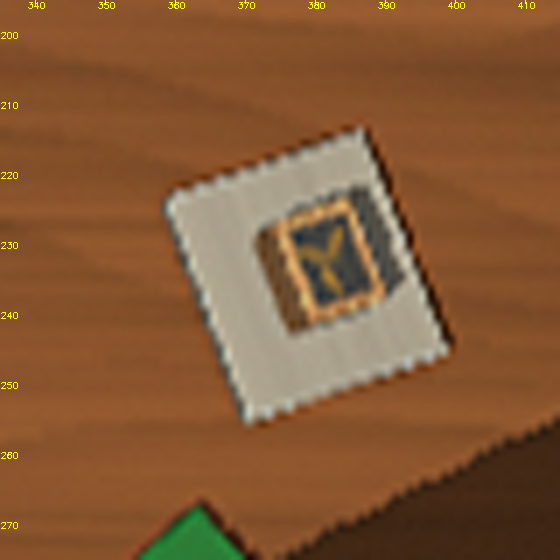

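```bash
python3 - <<'E'
from h import *
np.set_printoptions(precision=1,suppress=True)
d=load("top0.npz")
c=[px2w(d,*p,16) for p in[(359,222.5),(387,213.3),(399,245),(370.5,255)]]
for p in c: print(p)
print("ctr",np.mean(c,0),[np.linalg.norm(c[i]-c[i-1]) for i in range(4)])
print([np.degrees(np.arctan2(*(c[i]-c[j])[1::-1])) for i,j in((0,3),(1,2),(0,1),(3,2))])
g=[px2w(d,*p,61.5) for p in[(374.5,227.5),(384.5,224.8),(389.5,237),(379.5,241)]]
print("grip",np.mean(g,0))
print("depthtop",px2w(d,382,233),px2w(d,365,235))
# slide
for n,p,z in[("bedBL",(276,261.5),12),("bedBR",(324.8,257),12),("bedTL",(267.5,135),12),("bedTR",(314,133),12),("mouthL",(281.5,261.5),12),("mouthR",(318.5,259.5),12),("floor",(300,230),None)]:
    print(n,px2w(d,*p,z))
d2=load("side0.npz")
crop(d2,185,170,330,245,5,"pics/sslide.png"); crop(d2,290,140,350,190,10,"pics/sblock.png")
E
```

```text
[ 506.7 -199.5   16. ]
[ 535.5 -283.1   16. ]
[ 441.6 -315.5   16. ]
[ 411.3 -231.4   16. ]
ctr [ 473.8 -257.4   16. ] [np.float64(100.57982723401241), np.float64(88.41847022859183), np.float64(99.26680497988863), np.float64(89.44699724905995)]
[np.float64(18.47462349690997), np.float64(19.056328346307428), np.float64(108.96020870517954), np.float64(109.79907820249406)]
grip [ 471.6 -256.3   61.5]
depthtop [ 470.7 -256.9   59.1] [ 469.4 -215.9   19.1]
bedBL [389.2  43.7  12. ]
bedBR [404.1 -98.5  12. ]
bedTL [776.   76.7  12. ]
bedTR [784.5 -66.3  12. ]
mouthL [389.4  27.7  12. ]
mouthR [396.6 -80.1  12. ]
floor [482.3 -25.4  14.6]
```

View pics/sslide.png

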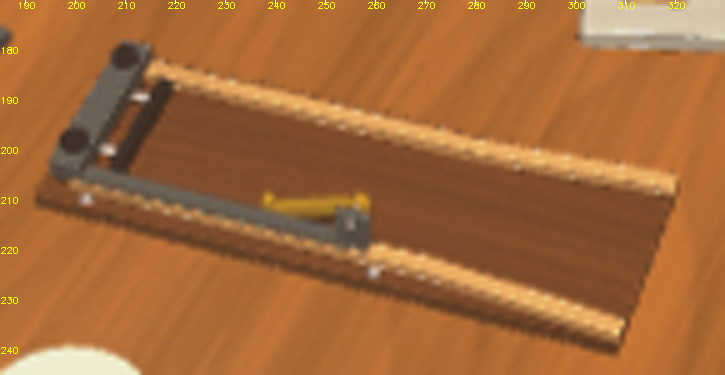

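View pics/sblock.png

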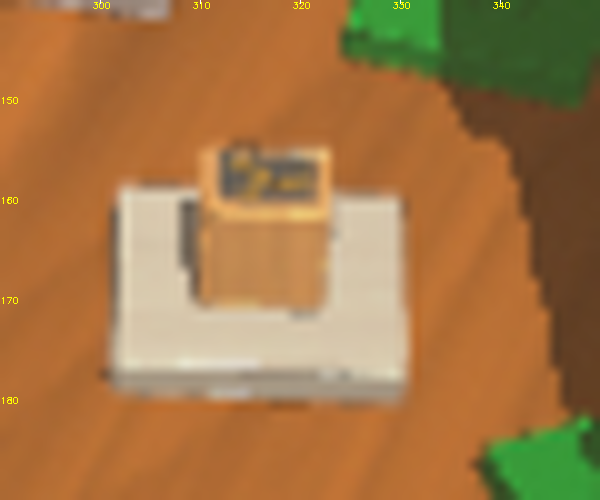

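```bash
cat > ov.py <<'E'
from h import *
import sys
def draw(d,ox,oy,a,bx,by,b,box,s,out):
    u0,v0,u1,v1=box
    im=cv2.resize(d["img"][v0:v1,u0:u1],None,fx=s,fy=s,interpolation=cv2.INTER_CUBIC).copy()
    def L(pts,o,c,col):
        R=np.array([[np.cos(c),-np.sin(c)],[np.sin(c),np.cos(c)]])
        q=[]
        for x,y,z in pts:
            w=R@[x,y]+o; u,v=w2px(d,[*w,z]); q.append([(u-u0+.5)*s,(v-v0+.5)*s])
        cv2.polylines(im,[np.round(q).astype(np.int32)],False,col,1)
    o=np.array([ox,oy])
    L([(-210,70,12),(180,70,12),(180,-70,12),(-210,-70,12),(-210,70,12)],o,a,(0,255,0))
    for sg in(1,-1): L([(160,sg*46.5,22),(-80,sg*46.5,22),(-210,sg*56,22)],o,a,(0,255,255))
    for sg in(1,-1): L([(160,sg*46.5,12),(-80,sg*46.5,12),(-210,sg*56,12)],o,a,(255,0,255))
    o=np.array([bx,by])
    L([(50,45,16),(50,-45,16),(-50,-45,16),(-50,45,16),(50,45,16)],o,b,(255,0,0))
    L([(22,17,62),(22,-17,62),(-22,-17,62),(-22,17,62),(22,17,62)],o,b,(0,0,255))
    cv2.imwrite(out,im[:,:,::-1])
if __name__=="__main__":
    p=[float(x) for x in sys.argv[1:7]]; k=sys.argv[7]
    draw(load("top0.npz"),*p,(255,125,410,270),5,f"pics/ovt{k}.png")
    draw(load("side0.npz"),*p,(185,140,345,250),5,f"pics/ovs{k}.png")
E
python3 ov.py 603.4 -9.8 0.0847 473.8 -257.4 0.329 a
```

```text
(no output)
```

View pics/ovta.png

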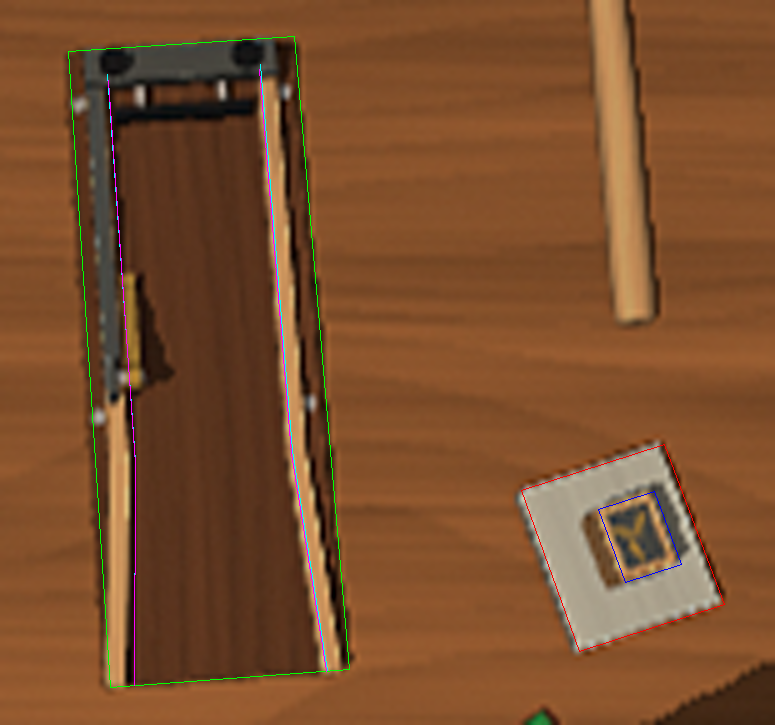

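View pics/ovsa.png

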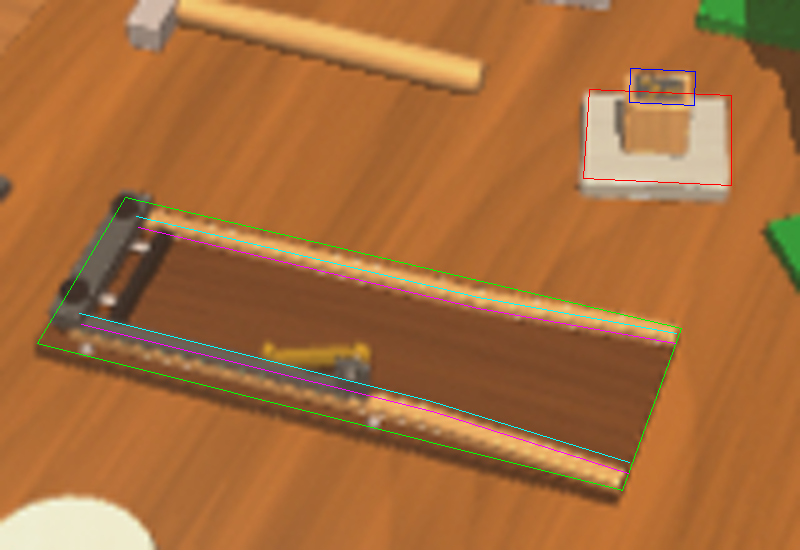

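```bash
cat >> h.py <<'E'
def to_tool(obs,tx,ty,tz,ang_deg):
    """target TCP mm and world angle of tool x -> tool-frame shift (m), yaw"""
    from scipy.spatial.transform import Rotation as Ro
    w,x,y,z=obs["tool_rot"]; R=Ro.from_quat([x,y,z,w])
    d=R.inv().apply(np.array([tx,ty,tz])-obs["position"])/1000
    X=R.apply([1,0,0]); a=np.degrees(np.arctan2(X[1],X[0]))
    yaw=-np.radians((ang_deg-a+180)%360-180)
    return d,yaw,a
E
python3 -m inch '[{"yaw":-0.188,"x":0,"y":0,"z":0},{"yaw":-0.188},{"yaw":-0.188},{"yaw":-0.188},{"yaw":-0.188},{"yaw":-0.188},{"yaw":-0.188},{"yaw":-0.188},{"yaw":-0.08},{"yaw":0}]'
python3 -c "
from h import *;from plant import monitor
o=monitor.get_obs();print(o['position'],to_tool(o,473,-256.7,150,108.9))"
```

```text
[ 192.7138934  -593.74819171  230.13685588] (array([ 0.37062138, -0.23390699,  0.08069086]), np.float64(-1.5868842334441302), np.float64(17.97823084779849))invalid input at $[0]: expected keys x, y, z, yaw, gripper
```

```bash

python3 -m inch '[{"x":0,"y":0,"z":0,"yaw":-0.188,"gripper":1},{"x":0,"y":0,"z":0,"yaw":-0.188,"gripper":1},{"x":0,"y":0,"z":0,"yaw":-0.188,"gripper":1},{"x":0,"y":0,"z":0,"yaw":-0.188,"gripper":1},{"x":0,"y":0,"z":0,"yaw":-0.188,"gripper":1},{"x":0,"y":0,"z":0,"yaw":-0.188,"gripper":1},{"x":0,"y":0,"z":0,"yaw":-0.188,"gripper":1},{"x":0,"y":0,"z":0,"yaw":-0.188,"gripper":1},{"x":0,"y":0,"z":0,"yaw":-0.083,"gripper":1},{"x":0,"y":0,"z":0,"yaw":0,"gripper":1}]'
python3 -c "
from h import *;from plant import monitor
o=monitor.get_obs();print(o['position'],to_tool(o,473,-256.7,150,108.9))"
```

```text
clock: 1.35
position: [192.8, -594.1, 230.6]
tool_rot: [-0.0, 0.583, 0.812, 0.0]
ft_force: [0.2, -0.1, 0.1]
grip_width: 85.1
[ 192.7834455  -594.07493988  230.61605201] (array([0.23015358, 0.37325663, 0.08093783]), np.float64(-0.004907330130774293), np.float64(108.61883069482927))
```

```bash

python3 -m inch '[{"x":0.0288,"y":0.0467,"z":0.01,"yaw":-0.005,"gripper":1},{"x":0.0288,"y":0.0467,"z":0.01,"yaw":0,"gripper":1},{"x":0.0288,"y":0.0467,"z":0.01,"yaw":0,"gripper":1},{"x":0.0288,"y":0.0467,"z":0.01,"yaw":0,"gripper":1},{"x":0.0288,"y":0.0467,"z":0.01,"yaw":0,"gripper":1},{"x":0.0288,"y":0.0467,"z":0.01,"yaw":0,"gripper":1},{"x":0.0288,"y":0.0467,"z":0.01,"yaw":0,"gripper":1},{"x":0.0286,"y":0.0464,"z":0.01,"yaw":0,"gripper":1},{"x":0,"y":0,"z":0,"yaw":0,"gripper":1},{"x":0,"y":0,"z":0,"yaw":0,"gripper":1}]'
python3 - <<'E'
from h import *;from plant import monitor,imaging
o=monitor.get_obs();print(o['position'],to_tool(o,473,-256.7,25,108.9))
d=imaging.get_image("side");crop(d,270,100,370,190,7,"pics/s1.png")
E
```

```text
clock: 2.6
position: [471.1, -255.7, 151.2]
tool_rot: [-0.0, 0.581, 0.814, -0.0]
ft_force: [-0.4, -0.6, 0.3]
grip_width: 85.2
[ 471.12192677 -255.71618941  151.15190398] (array([-0.00152867,  0.00154953,  0.12615094]), np.float64(0.0014086151730930713), np.float64(108.98070770437633))
```

View pics/s1.png

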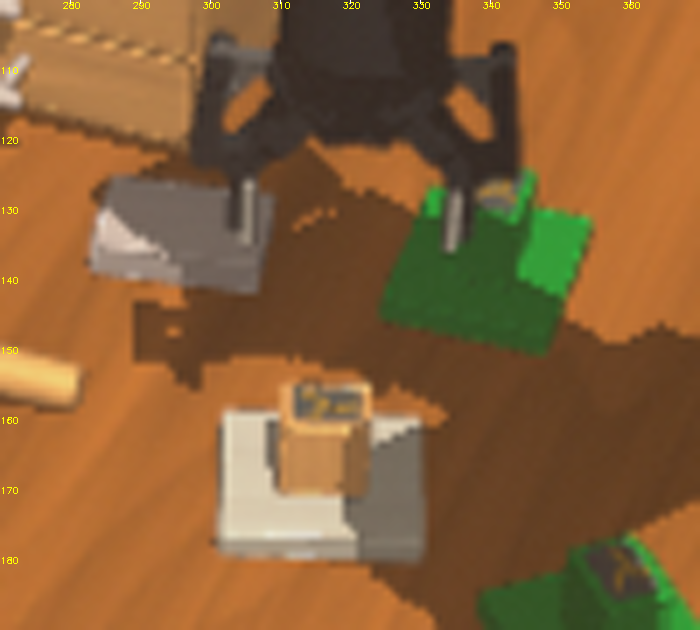

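The fingers straddle the grip at about (318,165) along the block's long axis. I'm lowering the tool.

```bash

python3 -m inch '[{"x":-0.0015,"y":0.0015,"z":0.025,"yaw":0,"gripper":1},{"x":0,"y":0,"z":0.03,"yaw":0,"gripper":1},{"x":0,"y":0,"z":0.03,"yaw":0,"gripper":1},{"x":0,"y":0,"z":0.025,"yaw":0,"gripper":1},{"x":0,"y":0,"z":0.015,"yaw":0,"gripper":1},{"x":0,"y":0,"z":0,"yaw":0,"gripper":1},{"x":0,"y":0,"z":0,"yaw":0,"gripper":1},{"x":0,"y":0,"z":0,"yaw":0,"gripper":1}]'
python3 - <<'E'
from h import *;from plant import monitor,imaging
o=monitor.get_obs();print(o['position'],to_tool(o,473,-256.7,22,108.9))
d=imaging.get_image("side");crop(d,270,100,370,190,7,"pics/s2.png")
E
```

```text
clock: 3.65
position: [474.2, -257.3, 27.5]
tool_rot: [0.001, 0.581, 0.814, 0.0]
ft_force: [0.5, -0.1, -0.3]
grip_width: 85.6
[ 474.19878273 -257.31851078   27.52945453] (array([ 0.00098544, -0.00094141,  0.00552604]), np.float64(0.000958558214119105), np.float64(108.95492134008663))
```

View pics/s2.png

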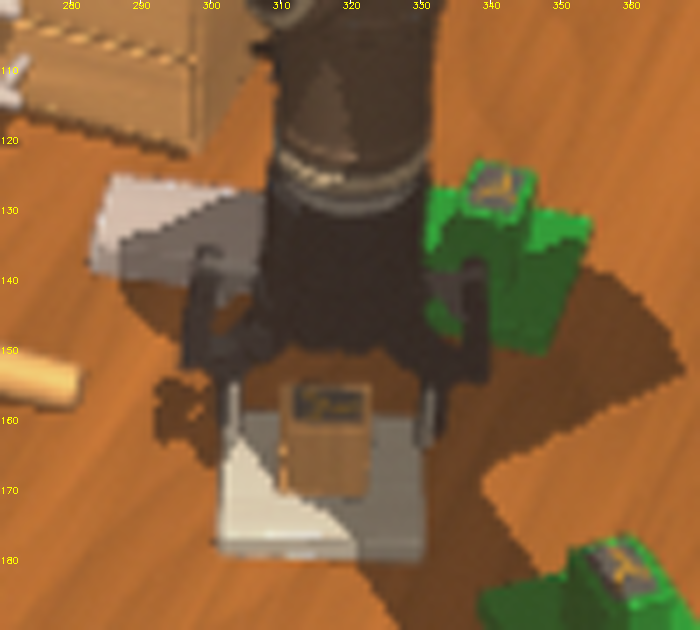

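```bash

python3 -m inch '[{"x":0,"y":0,"z":0.005,"yaw":0,"gripper":1},{"x":0,"y":0,"z":0,"yaw":0,"gripper":0.6},{"x":0,"y":0,"z":0,"yaw":0,"gripper":0.4},{"x":0,"y":0,"z":0,"yaw":0,"gripper":0.2},{"x":0,"y":0,"z":0,"yaw":0,"gripper":0},{"x":0,"y":0,"z":0,"yaw":0,"gripper":0},{"x":0,"y":0,"z":0,"yaw":0,"gripper":0},{"x":0,"y":0,"z":0,"yaw":0,"gripper":0},{"x":0,"y":0,"z":0,"yaw":0,"gripper":0}]'
python3 - <<'E'
from h import *;from plant import monitor,imaging
o=monitor.get_obs();print(o['position'],o['wrist_torque'])
d=imaging.get_image("side");crop(d,270,100,370,190,7,"pics/s3.png")
E
```

```text
clock: 4.82
position: [474.0, -256.9, 21.7]
tool_rot: [0.001, 0.581, 0.814, 0.0]
ft_force: [3.9, -0.2, 3.2]
grip_width: 43.3
[ 473.95109189 -256.88723936   21.68093731] [ 0.11315271 -0.44433762  0.03584671]
```

View pics/s3.png

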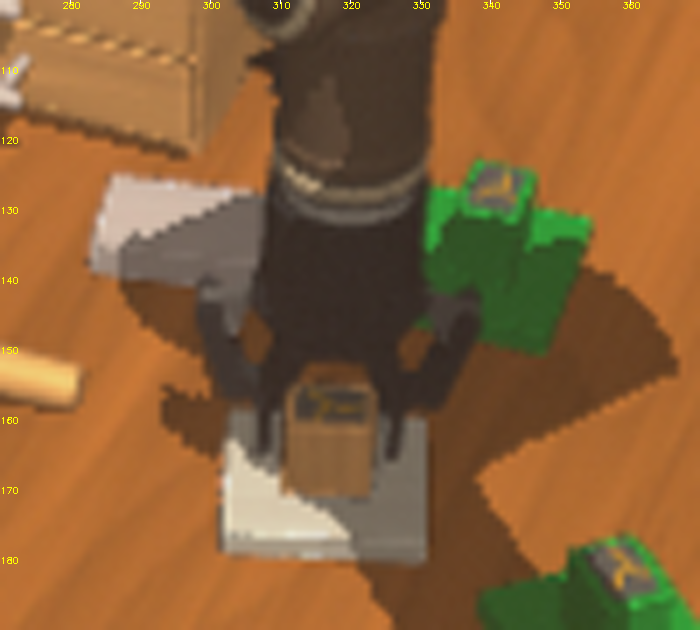

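```bash

python3 -m inch '[{"x":0,"y":0,"z":-0.01,"yaw":0,"gripper":0},{"x":0,"y":0,"z":-0.025,"yaw":0,"gripper":0},{"x":0,"y":0,"z":-0.03,"yaw":0,"gripper":0},{"x":0,"y":0,"z":-0.025,"yaw":0.123,"gripper":0},{"x":0,"y":0,"z":0,"yaw":0.123,"gripper":0},{"x":0,"y":0,"z":0,"yaw":0,"gripper":0},{"x":0,"y":0,"z":0,"yaw":0,"gripper":0}]'
python3 - <<'E'
from h import *;from plant import monitor,imaging
o=monitor.get_obs();print(o['position'],o['wrist_torque'],to_tool(o,463.9,-20.3,110,94.85))
d=imaging.get_image("side");crop(d,250,80,370,190,6,"pics/s4.png")
E
```

```text
clock: 5.75
position: [471.7, -255.8, 110.2]
tool_rot: [-0.002, 0.676, 0.737, -0.0]
ft_force: [0.4, -0.2, -2.8]
grip_width: 43.5
[ 471.74279934 -255.84749585  110.16522431] [-0.03787095  0.02508998  0.03705675] (array([0.23534181, 0.01257224, 0.00057677]), np.float64(0.001998493236494726), np.float64(94.96450522783658))
```

View pics/s4.png

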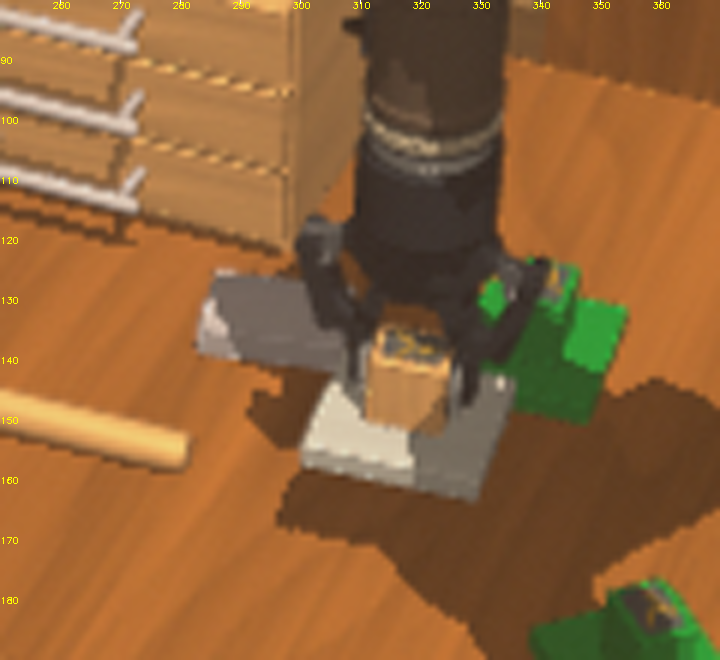

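```bash

python3 -m inch '[{"x":0.025,"y":0.0125,"z":0,"yaw":0.002,"gripper":0},{"x":0.04,"y":0,"z":0,"yaw":0,"gripper":0},{"x":0.04,"y":0,"z":0,"yaw":0,"gripper":0},{"x":0.04,"y":0,"z":0,"yaw":0,"gripper":0},{"x":0.04,"y":0,"z":0,"yaw":0,"gripper":0},{"x":0.03,"y":0,"z":0,"yaw":0,"gripper":0},{"x":0.02,"y":0,"z":0,"yaw":0,"gripper":0},{"x":0,"y":0,"z":0.025,"yaw":0,"gripper":0},{"x":0,"y":0,"z":0.02,"yaw":0,"gripper":0},{"x":0,"y":0,"z":0,"yaw":0,"gripper":0},{"x":0,"y":0,"z":0,"yaw":0,"gripper":0},{"x":0,"y":0,"z":0,"yaw":0,"gripper":0}]'
python3 - <<'E'
from h import *;from plant import monitor,imaging
o=monitor.get_obs();print(o['position'],o['wrist_torque'],to_tool(o,463.9,-20.3,34,94.85))
for n,b,s in(("side",(190,120,340,250),5),("top",(250,120,360,280),4)):
    d=imaging.get_image(n);np.savez(n+"5.npz",**d);crop(d,*b,s,f"pics/{n}5.png")
E
```

```text
clock: 7.3
position: [467.1, -21.6, 67.2]
tool_rot: [0.001, 0.677, 0.736, 0.001]
ft_force: [0.7, -0.8, -2.8]
grip_width: 43.9
[467.08945332 -21.56608263  67.16924757] [-0.03558355 -0.00616862 -0.04826075] (array([ 0.00154074, -0.00313366,  0.03316294]), np.float64(-0.0016180099639215408), np.float64(94.75729485785718))
```

View pics/side5.png

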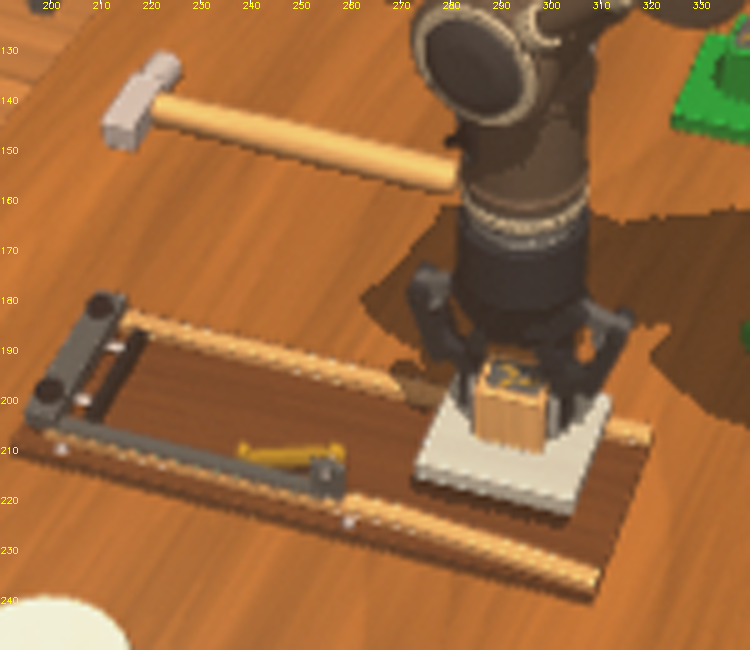

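View pics/top5.png

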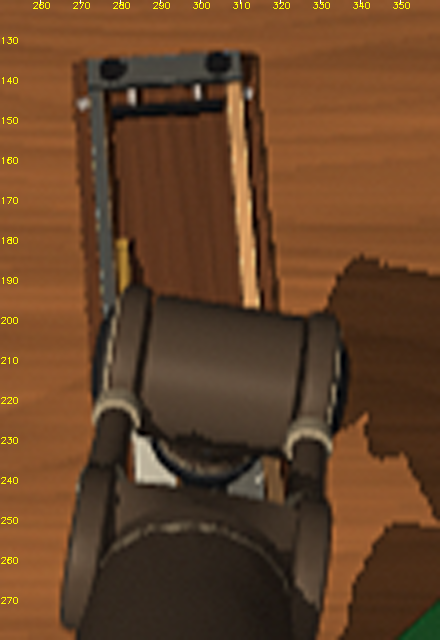

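```bash
python3 - <<'E'
from h import *
d=load("side5.npz")
def ov(d,bx,by,b,dz,box,s,out,sl=(603.4,-9.8,.0847)):
    u0,v0,u1,v1=box
    im=cv2.resize(d["img"][v0:v1,u0:u1],None,fx=s,fy=s,interpolation=cv2.INTER_CUBIC).copy()
    def L(pts,o,c,col):
        R=np.array([[np.cos(c),-np.sin(c)],[np.sin(c),np.cos(c)]]);q=[]
        for x,y,z in pts:
            w=R@[x,y]+o; u,v=w2px(d,[*w,z]); q.append([(u-u0+.5)*s,(v-v0+.5)*s])
        cv2.polylines(im,[np.round(q).astype(np.int32)],False,col,1)
    for z,c in((0,(255,255,0)),(16,(255,0,0))):
        L([(50,45,z+dz),(50,-45,z+dz),(-50,-45,z+dz),(-50,45,z+dz),(50,45,z+dz)],np.array([bx,by]),b,c)
    L([(22,17,61+dz),(22,-17,61+dz),(-22,-17,61+dz),(-22,17,61+dz),(22,17,61+dz)],np.array([bx,by]),b,(0,0,255))
    L([(-210,70,12),(180,70,12),(180,-70,12),(-210,-70,12),(-210,70,12)],np.array(sl[:2]),sl[2],(0,255,0))
    cv2.imwrite(out,im[:,:,::-1])
ov(d,467.1,-21.6,.0847,45.5,(260,170,335,245),9,"pics/o5.png")
E
sed -n 1,1p h.py
```

```text
import numpy as np,cv2
```

View pics/o5.png

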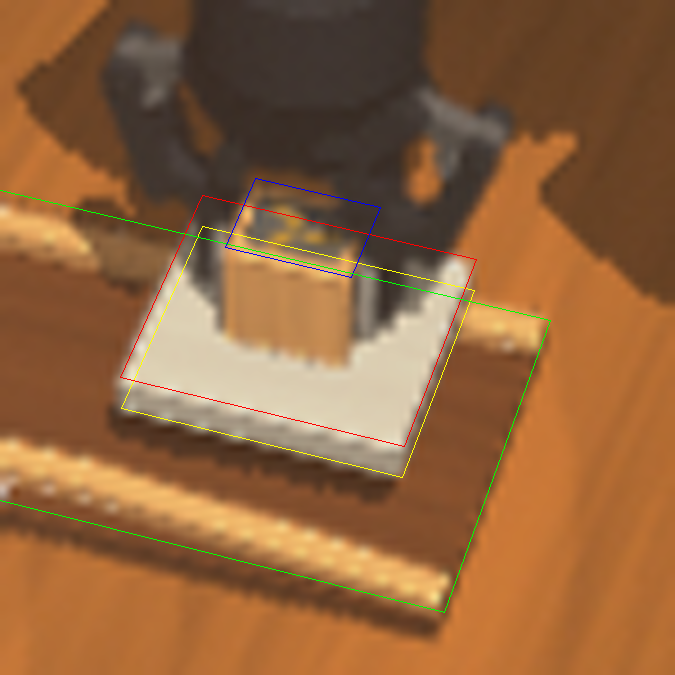

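The block is held level and centred over the mouth, with its near edge at about y=470 px in this crop, parallel to the rails. I'm lowering it.

```bash

python3 -m inch '[{"x":0,"y":-0.003,"z":0.015,"yaw":0,"gripper":0},{"x":0,"y":0,"z":0.01,"yaw":0,"gripper":0},{"x":0,"y":0,"z":0.004,"yaw":0,"gripper":0},{"x":0,"y":0,"z":0.002,"yaw":0,"gripper":0},{"x":0,"y":0,"z":0,"yaw":0,"gripper":0},{"x":0,"y":0,"z":0,"yaw":0,"gripper":0}]'
python3 -m inch '[{"x":0,"y":0,"z":0.001,"yaw":0,"gripper":0},{"x":0,"y":0,"z":0,"yaw":0,"gripper":0}]'
python3 -m inch '[{"x":0,"y":0,"z":0.001,"yaw":0,"gripper":0},{"x":0,"y":0,"z":0,"yaw":0,"gripper":0}]'
```

```text
clock: 8.15
position: [463.2, -21.5, 35.4]
tool_rot: [-0.0, 0.677, 0.736, 0.0]
ft_force: [0.2, 0.8, -3.2]
grip_width: 43.3
clock: 8.4
position: [463.4, -21.4, 34.5]
tool_rot: [0.0, 0.677, 0.736, 0.0]
ft_force: [-0.3, 2.7, -1.9]
grip_width: 43.6
clock: 8.65
position: [463.5, -21.5, 33.7]
tool_rot: [0.0, 0.677, 0.736, 0.0]
ft_force: [-1.8, 3.4, 0.8]
grip_width: 43.4
```

```bash

python3 - <<'E'
from h import *;from plant import monitor,imaging
d=imaging.get_image("side");np.savez("side6.npz",**d);crop(d,250,170,340,250,8,"pics/side6.png")
E
```

```text
(no output)
```

View pics/side6.png

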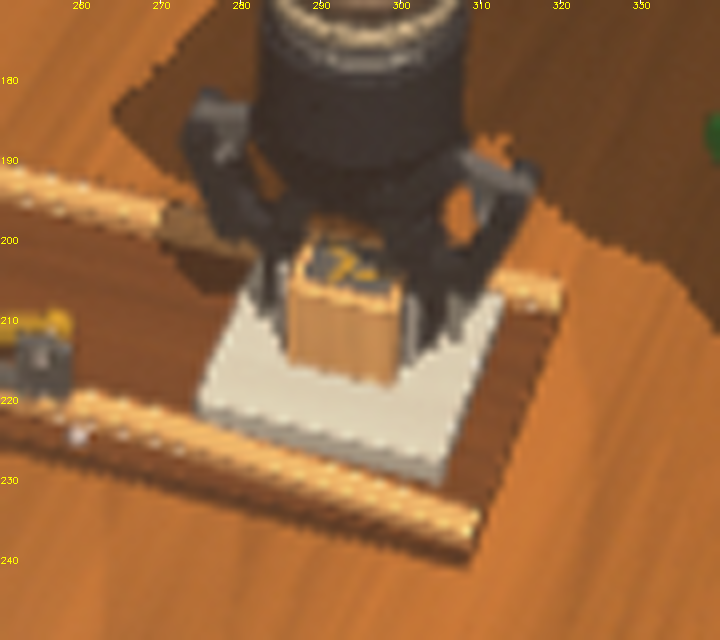

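```bash

python3 -m inch '[{"x":0,"y":0.005,"z":0,"yaw":0,"gripper":0},{"x":0,"y":0.007,"z":0,"yaw":0,"gripper":0},{"x":0,"y":0.007,"z":0,"yaw":0,"gripper":0},{"x":0,"y":0,"z":0,"yaw":0,"gripper":0}]'
python3 -m inch '[{"x":0,"y":0.007,"z":0,"yaw":0,"gripper":0},{"x":0,"y":0.007,"z":0,"yaw":0,"gripper":0},{"x":0,"y":0,"z":0,"yaw":0,"gripper":0}]'
python3 -m inch '[{"x":0,"y":0.007,"z":0,"yaw":0,"gripper":0},{"x":0,"y":0.007,"z":0,"yaw":0,"gripper":0},{"x":0,"y":0,"z":0,"yaw":0,"gripper":0}]'
```

```text
clock: 9.2
position: [466.0, -20.9, 34.8]
tool_rot: [-0.014, 0.676, 0.737, -0.013]
ft_force: [-41.6, -7.0, 57.4]
grip_width: 43.2
clock: 9.57
position: [491.4, -18.1, 33.5]
tool_rot: [-0.004, 0.678, 0.735, -0.002]
ft_force: [-12.4, 3.7, 17.4]
grip_width: 43.4
clock: 9.95
position: [492.3, -17.9, 34.9]
tool_rot: [-0.016, 0.677, 0.736, -0.014]
ft_force: [-44.6, -4.4, 57.9]
grip_width: 43.1
```

```bash

python3 -m inch '[{"x":0,"y":-0.010,"z":0,"yaw":0,"gripper":0},{"x":0,"y":0,"z":0,"yaw":0,"gripper":0}]'
python3 -m inch '[{"x":0,"y":0,"z":-0.002,"yaw":0,"gripper":0},{"x":0,"y":0,"z":0,"yaw":0,"gripper":0}]'
python3 - <<'E'
from h import *;from plant import monitor,imaging
o=monitor.get_obs();print(o['position'],o['ft_force'],o['wrist_torque'])
d=imaging.get_image("side");np.savez("side7.npz",**d);crop(d,230,160,330,240,8,"pics/side7.png")
E
```

```text
clock: 10.2
position: [495.7, -17.8, 33.5]
tool_rot: [-0.004, 0.678, 0.735, -0.002]
ft_force: [-10.0, 3.4, 13.2]
grip_width: 43.5
clock: 10.45
position: [497.7, -17.7, 34.3]
tool_rot: [-0.002, 0.677, 0.736, -0.001]
ft_force: [-3.8, 4.1, -1.4]
grip_width: 43.5
[497.65966657 -17.67104773  34.33716185] [-3.83524194  4.05133761 -1.4094891 ] [ 0.73684042  0.59846052 -0.04471746]
```

View pics/side7.png

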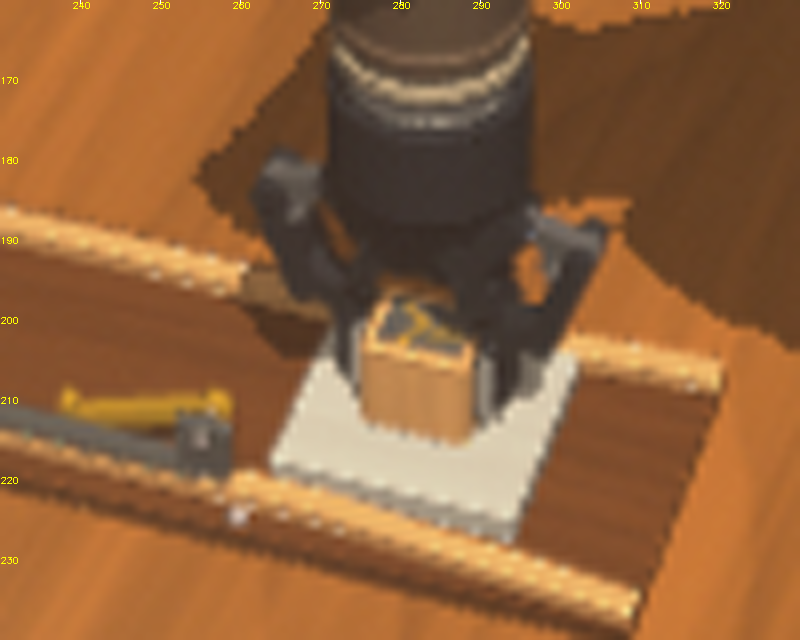

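```bash

python3 -m inch '[{"x":0.001,"y":0.003,"z":0,"yaw":0,"gripper":0},{"x":0,"y":0.003,"z":0,"yaw":0,"gripper":0},{"x":0,"y":0,"z":0,"yaw":0,"gripper":0}]'
python3 -m inch '[{"x":0,"y":0.003,"z":0,"yaw":0,"gripper":0},{"x":0,"y":0.003,"z":0,"yaw":0,"gripper":0},{"x":0,"y":0,"z":0,"yaw":0,"gripper":0}]'
python3 -c "
from plant import monitor
o=monitor.get_obs();print(o['wrist_torque'])"
```

```text
clock: 10.88
position: [506.3, -16.9, 35.1]
tool_rot: [0.0, 0.677, 0.736, 0.0]
ft_force: [-1.1, 2.9, -5.0]
grip_width: 43.4
clock: 11.25
position: [512.4, -16.4, 35.3]
tool_rot: [0.0, 0.677, 0.736, 0.0]
ft_force: [-1.8, 2.9, -3.9]
grip_width: 43.0
[0.6436788  0.23017546 0.06761992]
```

```bash

python3 -m inch '[{"x":0.001,"y":0,"z":0.0005,"yaw":0,"gripper":0},{"x":0,"y":0,"z":0,"yaw":0,"gripper":0}]'
python3 -m inch '[{"x":0.001,"y":0,"z":0,"yaw":0,"gripper":0},{"x":0,"y":0,"z":0,"yaw":0,"gripper":0}]'
python3 - <<'E'
from h import *;from plant import monitor,imaging
o=monitor.get_obs();print(o['wrist_torque'])
d=imaging.get_image("side");np.savez("side8.npz",**d);crop(d,230,160,330,240,8,"pics/side8.png")
E
```

```text
clock: 11.5
position: [513.2, -16.1, 35.3]
tool_rot: [0.001, 0.677, 0.736, 0.001]
ft_force: [-0.8, 0.4, -3.4]
grip_width: 43.7
clock: 11.75
position: [512.2, -14.7, 35.0]
tool_rot: [0.0, 0.677, 0.736, 0.0]
ft_force: [-0.3, 0.2, -2.6]
grip_width: 43.4
[ 0.01539939  0.01782614 -0.06581891]
```

View pics/side8.png

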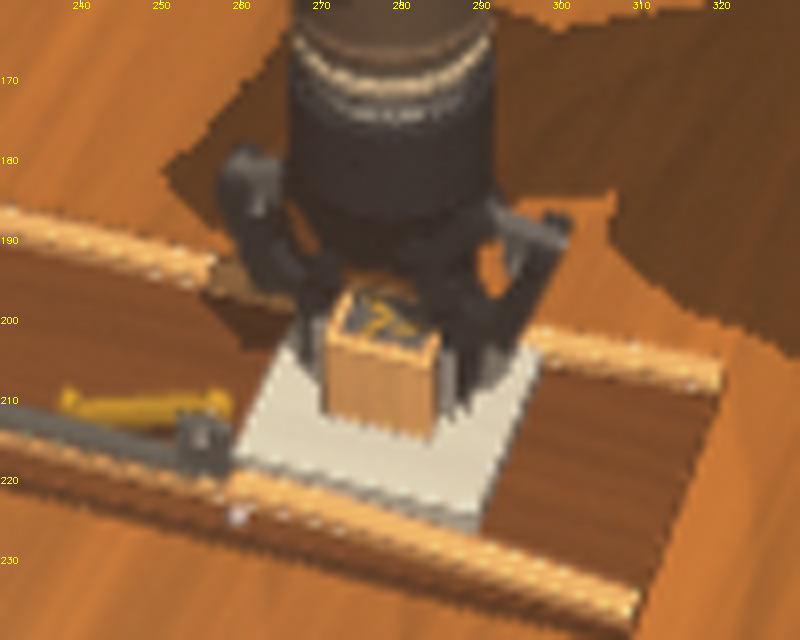

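```bash

python3 -m inch '[{"x":0,"y":0.003,"z":0.0005,"yaw":0,"gripper":0},{"x":0,"y":0.004,"z":0,"yaw":0,"gripper":0},{"x":0,"y":0.004,"z":0,"yaw":0,"gripper":0},{"x":0,"y":0,"z":0,"yaw":0,"gripper":0}]'
python3 -c "
from plant import monitor
o=monitor.get_obs();print(o['wrist_torque'])"
python3 -m inch '[{"x":0,"y":0.004,"z":0,"yaw":0,"gripper":0},{"x":0,"y":0.004,"z":0,"yaw":0,"gripper":0},{"x":0,"y":0.004,"z":0,"yaw":0,"gripper":0},{"x":0,"y":0,"z":0,"yaw":0,"gripper":0}]'
python3 -c "
from plant import monitor
o=monitor.get_obs();print(o['wrist_torque'])"
```

```text
clock: 12.3
position: [523.4, -13.6, 34.4]
tool_rot: [0.0, 0.677, 0.736, 0.0]
ft_force: [-0.2, 0.4, -2.5]
grip_width: 43.2
[ 0.00551904 -0.01663138 -0.01036255]
clock: 12.8
position: [535.3, -12.6, 34.4]
tool_rot: [0.0, 0.677, 0.736, 0.0]
ft_force: [0.6, -0.7, -2.2]
grip_width: 43.4
[-0.02495927  0.02496009 -0.03619782]
```

```bash

python3 -m inch '[{"x":0,"y":0.004,"z":0.0005,"yaw":0,"gripper":0},{"x":0,"y":0.004,"z":0,"yaw":0,"gripper":0},{"x":0,"y":0,"z":0,"yaw":0,"gripper":0}]'
python3 -m inch '[{"x":0,"y":0.004,"z":0,"yaw":0,"gripper":0},{"x":0,"y":0.004,"z":0,"yaw":0,"gripper":0},{"x":0,"y":0,"z":0,"yaw":0,"gripper":0}]'
python3 -m inch '[{"x":0,"y":0.004,"z":0,"yaw":0,"gripper":0},{"x":0,"y":0.004,"z":0,"yaw":0,"gripper":0},{"x":0,"y":0,"z":0,"yaw":0,"gripper":0}]'
python3 - <<'E'
from h import *;from plant import monitor,imaging
o=monitor.get_obs();print(o['wrist_torque'])
d=imaging.get_image("side");np.savez("side9.npz",**d);crop(d,190,150,300,240,7,"pics/side9.png")
E
```

```text
clock: 13.18
position: [543.5, -12.0, 33.9]
tool_rot: [0.001, 0.677, 0.736, 0.0]
ft_force: [-0.3, -0.4, -2.4]
grip_width: 43.6
clock: 13.55
position: [551.5, -11.3, 33.9]
tool_rot: [0.001, 0.677, 0.736, 0.0]
ft_force: [0.7, 0.4, -1.9]
grip_width: 43.6
clock: 13.92
position: [558.7, -10.5, 33.7]
tool_rot: [-0.0, 0.677, 0.736, -0.0]
ft_force: [-2.6, -0.1, -1.0]
grip_width: 43.2
[0.02776648 0.59509582 0.0758918 ]
```

View pics/side9.png

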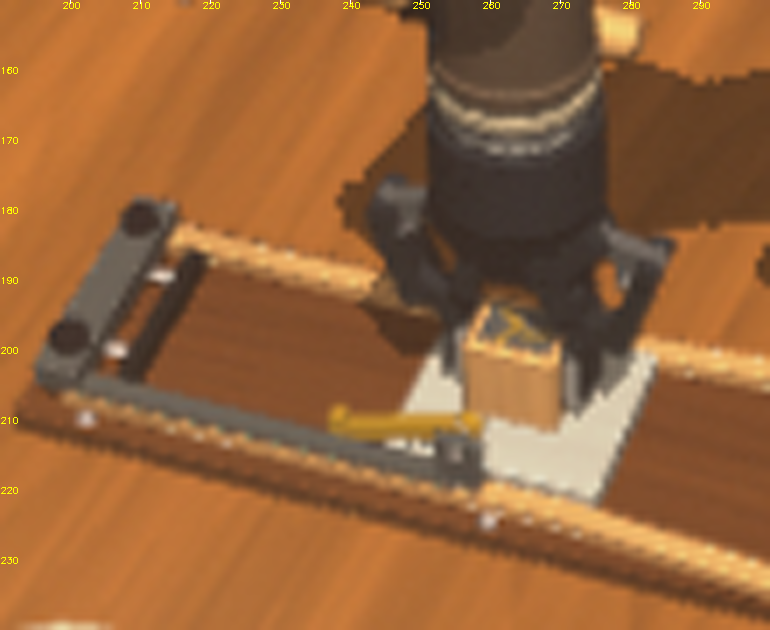

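The base's front edge is now under the brass catch bar, near (250,212), and the catch is starting to lift (Fx about -2.6 N). I'm continuing the push.

```bash

python3 -m inch '[{"x":0,"y":0.003,"z":0,"yaw":0,"gripper":0},{"x":0,"y":0.003,"z":0,"yaw":0,"gripper":0},{"x":0,"y":0,"z":0,"yaw":0,"gripper":0}]'
python3 -m inch '[{"x":0,"y":0.004,"z":0,"yaw":0,"gripper":0},{"x":0,"y":0.004,"z":0,"yaw":0,"gripper":0},{"x":0,"y":0,"z":0,"yaw":0,"gripper":0}]'
python3 - <<'E'
from h import *;from plant import monitor,imaging
d=load("top0.npz")
for p in[(281,149.3),(303,147.5)]:
    w=px2w(d,*p,26)-[603.4,-8,0]; print(w, w[0]*np.cos(.0847)+w[1]*np.sin(.0847))
print(monitor.get_obs()['wrist_torque'])
E
```

```text
clock: 14.35
position: [565.8, -10.2, 33.9]
tool_rot: [0.001, 0.677, 0.736, 0.001]
ft_force: [-0.9, 0.3, -2.5]
grip_width: 43.5
clock: 14.72
position: [574.0, -9.5, 34.0]
tool_rot: [0.001, 0.677, 0.736, 0.001]
ft_force: [1.2, 0.5, -2.5]
grip_width: 43.5
[122.50834449  42.24864545  26.        ] 125.64334730644161
[129.14021643 -24.21166352  26.        ] 126.6289847708575
[-0.00692229  0.01007032  0.07406257]
```

```bash

python3 -m inch '[{"x":0,"y":0.005,"z":0,"yaw":0,"gripper":0},{"x":0,"y":0.006,"z":0,"yaw":0,"gripper":0},{"x":0,"y":0.006,"z":0,"yaw":0,"gripper":0},{"x":0,"y":0,"z":0,"yaw":0,"gripper":0}]'
python3 -m inch '[{"x":0,"y":0.005,"z":0,"yaw":0,"gripper":0},{"x":0,"y":0.006,"z":0,"yaw":0,"gripper":0},{"x":0,"y":0.006,"z":0,"yaw":0,"gripper":0},{"x":0,"y":0,"z":0,"yaw":0,"gripper":0}]'
python3 - <<'E'
from h import *;from plant import monitor,imaging
print(monitor.get_obs()['wrist_torque'])
d=imaging.get_image("side");np.savez("side10.npz",**d);crop(d,190,150,300,240,7,"pics/side10.png")
E
```

```text
clock: 15.22
position: [591.3, -8.1, 34.0]
tool_rot: [0.001, 0.677, 0.736, 0.001]
ft_force: [0.3, -0.2, -3.5]
grip_width: 43.2
clock: 15.72
position: [608.0, -6.6, 34.0]
tool_rot: [0.001, 0.677, 0.736, 0.001]
ft_force: [0.6, 0.1, -3.3]
grip_width: 43.1
[-0.05384395 -0.02956805 -0.07699625]
```

View pics/side10.png

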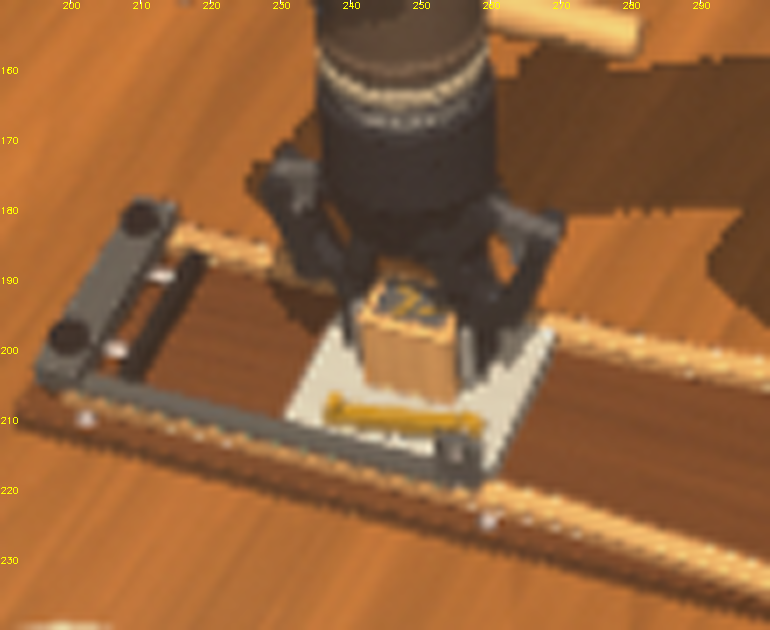

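The catch bar is riding on the base, from (237,207) to (258,211). The path to the pad at about (213,195) is clear.

```bash

python3 -m inch '[{"x":0,"y":0.005,"z":0.0003,"yaw":0,"gripper":0},{"x":0,"y":0.006,"z":0,"yaw":0,"gripper":0},{"x":0,"y":0.006,"z":0,"yaw":0,"gripper":0},{"x":0,"y":0,"z":0,"yaw":0,"gripper":0}]'
python3 -m inch '[{"x":0,"y":0.005,"z":0,"yaw":0,"gripper":0},{"x":0,"y":0.005,"z":0,"yaw":0,"gripper":0},{"x":0,"y":0.005,"z":0,"yaw":0,"gripper":0},{"x":0,"y":0,"z":0,"yaw":0,"gripper":0}]'
python3 -c "
from plant import monitor
o=monitor.get_obs();print(o['wrist_torque'])"
python3 -m inch '[{"x":0,"y":0.003,"z":0,"yaw":0,"gripper":0},{"x":0,"y":0.003,"z":0,"yaw":0,"gripper":0},{"x":0,"y":0.003,"z":0,"yaw":0,"gripper":0},{"x":0,"y":0,"z":0,"yaw":0,"gripper":0}]'
```

```text
clock: 16.27
position: [624.7, -5.2, 33.8]
tool_rot: [0.001, 0.677, 0.736, 0.001]
ft_force: [-2.1, 0.1, 1.3]
grip_width: 43.3
clock: 16.77
position: [638.3, -3.9, 33.6]
tool_rot: [-0.0, 0.677, 0.736, -0.0]
ft_force: [-3.2, 0.1, 3.9]
grip_width: 43.2
[0.14089472 1.07089901 0.06549972]
clock: 17.27
position: [646.5, -3.2, 33.6]
tool_rot: [-0.001, 0.677, 0.736, -0.001]
ft_force: [-4.7, -0.1, 4.2]
grip_width: 43.6
```

```bash

python3 -m inch '[{"x":0,"y":0.003,"z":-0.0005,"yaw":0,"gripper":0},{"x":0,"y":0.003,"z":0,"yaw":0,"gripper":0},{"x":0,"y":0.003,"z":0,"yaw":0,"gripper":0},{"x":0,"y":0,"z":0,"yaw":0,"gripper":0}]'
python3 -m inch '[{"x":0,"y":0.003,"z":0,"yaw":0,"gripper":0},{"x":0,"y":0.003,"z":0,"yaw":0,"gripper":0},{"x":0,"y":0.003,"z":0,"yaw":0,"gripper":0},{"x":0,"y":0,"z":0,"yaw":0,"gripper":0}]'
python3 - <<'E'
from h import *;from plant import monitor,imaging
print(monitor.get_obs()['wrist_torque'])
d=imaging.get_image("side");np.savez("side11.npz",**d);crop(d,190,150,300,240,7,"pics/side11.png")
E
```

```text
clock: 17.77
position: [657.3, -2.4, 33.9]
tool_rot: [0.001, 0.677, 0.736, 0.001]
ft_force: [-1.0, 0.6, -1.1]
grip_width: 43.3
clock: 18.27
position: [666.2, -1.8, 33.9]
tool_rot: [0.001, 0.677, 0.736, 0.001]
ft_force: [0.7, -0.2, -3.7]
grip_width: 43.5
[ 0.02169266 -0.08132437  0.03335676]
```

View pics/side11.png

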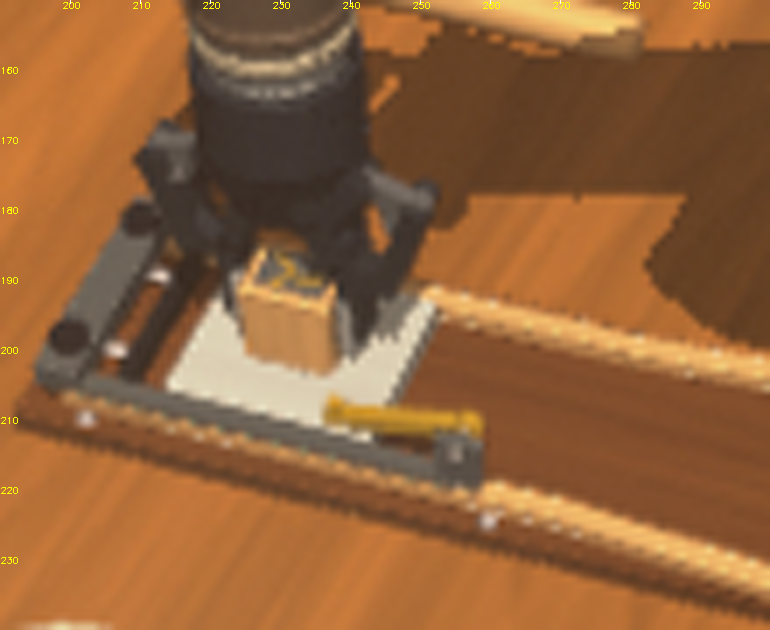

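```bash

python3 -m inch '[{"x":0,"y":0.002,"z":0,"yaw":0,"gripper":0},{"x":0,"y":0.002,"z":0,"yaw":0,"gripper":0},{"x":0,"y":0.002,"z":0,"yaw":0,"gripper":0},{"x":0,"y":0,"z":0,"yaw":0,"gripper":0}]'
python3 -m inch '[{"x":0,"y":0.002,"z":0,"yaw":0,"gripper":0},{"x":0,"y":0,"z":0,"yaw":0,"gripper":0}]'
python3 -m inch '[{"x":0,"y":0.002,"z":0,"yaw":0,"gripper":0},{"x":0,"y":0,"z":0,"yaw":0,"gripper":0}]'
```

```text
clock: 18.82
position: [671.6, -1.3, 34.0]
tool_rot: [0.0, 0.677, 0.736, 0.0]
ft_force: [0.3, -0.4, -4.0]
grip_width: 43.5
clock: 19.08
position: [673.4, -1.1, 34.0]
tool_rot: [0.0, 0.677, 0.736, 0.0]
ft_force: [-0.7, -0.0, -4.0]
grip_width: 43.2
clock: 19.32
position: [675.5, -0.9, 34.0]
tool_rot: [0.0, 0.677, 0.736, 0.0]
ft_force: [-0.3, -0.0, -3.7]
grip_width: 43.2
```

```bash

for i in 1; do python3 -m inch '[{"x":0,"y":0.002,"z":0,"yaw":0,"gripper":0},{"x":0,"y":0,"z":0,"yaw":0,"gripper":0}]'; done
python3 -m inch '[{"x":0,"y":0.0015,"z":0,"yaw":0,"gripper":0},{"x":0,"y":0,"z":0,"yaw":0,"gripper":0}]'
python3 -m inch '[{"x":0,"y":0.0015,"z":0,"yaw":0,"gripper":0},{"x":0,"y":0,"z":0,"yaw":0,"gripper":0}]'
```

```text
clock: 19.58
position: [677.4, -0.8, 34.0]
tool_rot: [0.0, 0.677, 0.736, 0.0]
ft_force: [0.3, -1.1, -2.7]
grip_width: 43.4
clock: 19.82
position: [678.8, -0.6, 34.0]
tool_rot: [0.0, 0.677, 0.736, 0.0]
ft_force: [-0.3, 0.1, -3.3]
grip_width: 43.6
clock: 20.08
position: [680.4, -0.5, 34.0]
tool_rot: [0.0, 0.677, 0.736, 0.0]
ft_force: [-0.2, -0.4, -3.3]
grip_width: 43.8
```

```bash

python3 -m inch '[{"x":0,"y":0.0015,"z":0,"yaw":0,"gripper":0},{"x":0,"y":0,"z":0,"yaw":0,"gripper":0}]'
python3 -m inch '[{"x":0,"y":0.0015,"z":0,"yaw":0,"gripper":0},{"x":0,"y":0,"z":0,"yaw":0,"gripper":0}]'
python3 - <<'E'
from h import *;from plant import monitor,imaging
d=imaging.get_image("side");np.savez("side12.npz",**d);crop(d,190,170,270,230,9,"pics/side12.png")
E
```

```text
clock: 20.32
position: [681.9, -0.4, 34.0]
tool_rot: [0.0, 0.677, 0.736, 0.0]
ft_force: [0.1, -0.0, -4.2]
grip_width: 43.3
clock: 20.58
position: [683.2, -0.2, 33.9]
tool_rot: [-0.0, 0.677, 0.736, 0.0]
ft_force: [-0.3, 0.0, -3.2]
grip_width: 43.7
```

View pics/side12.png

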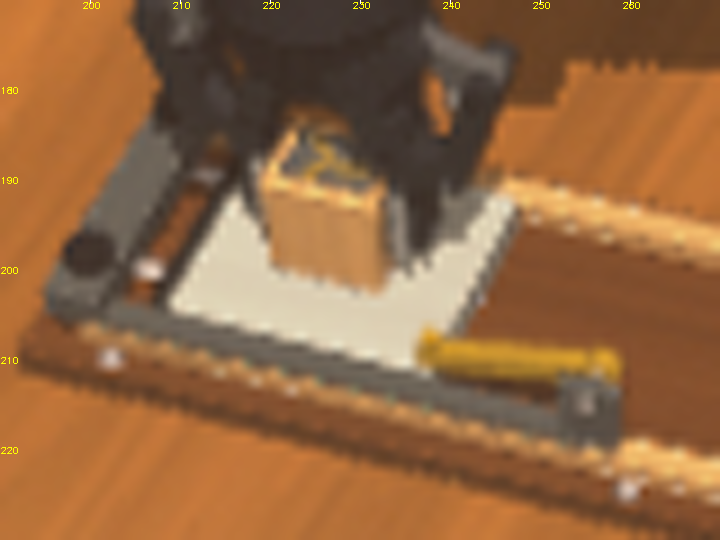

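Block's front edge, at about (211,203), is right at the pad. I'm continuing in small steps.

```bash

python3 -m inch '[{"x":0,"y":0.0015,"z":0,"yaw":0,"gripper":0},{"x":0,"y":0,"z":0,"yaw":0,"gripper":0}]'
python3 -m inch '[{"x":0,"y":0.0015,"z":0,"yaw":0,"gripper":0},{"x":0,"y":0,"z":0,"yaw":0,"gripper":0}]'
python3 -m inch '[{"x":0,"y":0.0015,"z":0,"yaw":0,"gripper":0},{"x":0,"y":0,"z":0,"yaw":0,"gripper":0}]'
```

```text
clock: 20.88
position: [683.8, -0.2, 33.7]
tool_rot: [-0.001, 0.677, 0.736, -0.001]
ft_force: [-3.0, -0.4, -2.0]
grip_width: 43.5
clock: 21.12
position: [685.3, -0.1, 33.7]
tool_rot: [-0.001, 0.677, 0.736, -0.001]
ft_force: [-3.8, -1.1, -1.2]
grip_width: 43.5
clock: 21.38
position: [686.8, 0.1, 33.7]
tool_rot: [-0.001, 0.677, 0.736, -0.001]
ft_force: [-5.2, -1.0, -0.7]
grip_width: 43.6
```

```bash

python3 -m inch '[{"x":0,"y":0.0015,"z":0,"yaw":0,"gripper":0},{"x":0,"y":0,"z":0,"yaw":0,"gripper":0}]'
python3 -m inch '[{"x":0,"y":0.001,"z":0,"yaw":0,"gripper":0},{"x":0,"y":0,"z":0,"yaw":0,"gripper":0}]'
python3 - <<'E'
from h import *;from plant import monitor,imaging
d=imaging.get_image("side");np.savez("side13.npz",**d);crop(d,190,170,270,230,9,"pics/side13.png")
E
```

```text
clock: 21.62
position: [687.8, 0.2, 33.7]
tool_rot: [-0.001, 0.677, 0.736, -0.001]
ft_force: [-6.5, -1.8, -0.4]
grip_width: 43.2
clock: 21.88
position: [688.4, 0.2, 33.8]
tool_rot: [-0.002, 0.677, 0.736, -0.001]
ft_force: [-7.0, -1.6, 1.0]
grip_width: 43.5
```

View pics/side13.png

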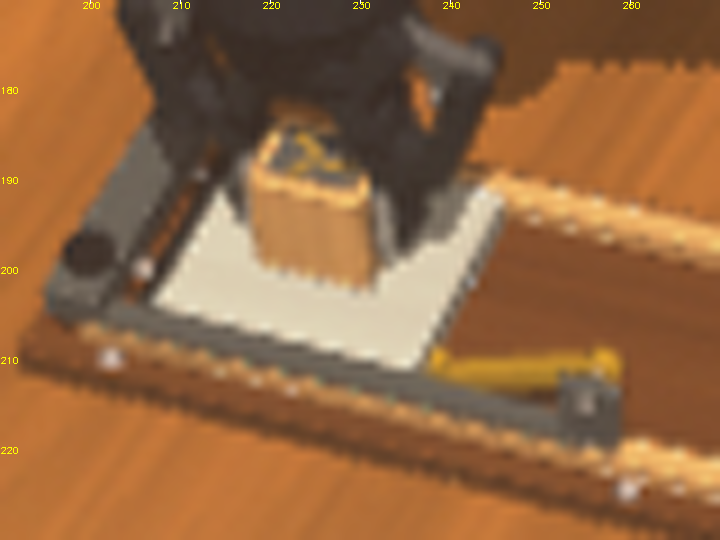

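```bash

python3 - <<'E'
from h import *
ims=[]
for f in("side0","side12","side13"):
    d=load(f+".npz"); im=d["img"][198:222,228:264]; ims.append(cv2.resize(im,None,fx=16,fy=8*1,interpolation=cv2.INTER_CUBIC))
cv2.imwrite("pics/cmp.png",np.vstack(ims)[:,:,::-1])
E
```

```text
(no output)
```

View pics/cmp.png

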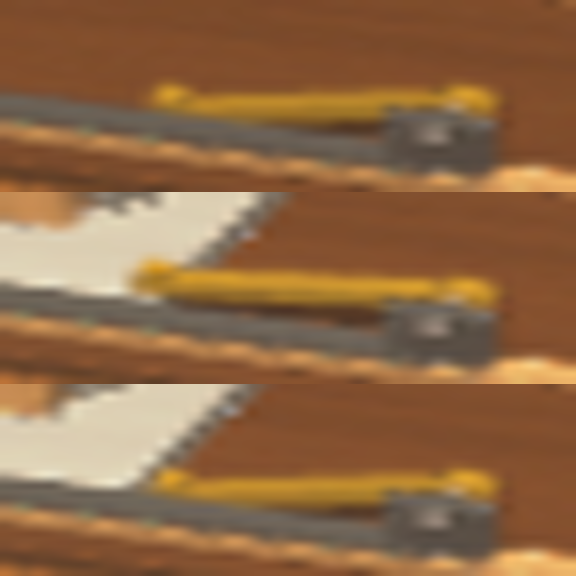

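The three stacked crops show the catch before loading, riding, and now. It now lies as low as at the start, nose at about (239,209), right behind the block. I'll ease back gently and set the block onto the nose.

```bash

python3 -m inch '[{"x":0,"y":-0.0015,"z":0,"yaw":0,"gripper":0},{"x":0,"y":-0.0015,"z":0,"yaw":0,"gripper":0},{"x":0,"y":0,"z":0,"yaw":0,"gripper":0}]'
python3 -m inch '[{"x":0,"y":-0.001,"z":0,"yaw":0,"gripper":0},{"x":0,"y":0,"z":0,"yaw":0,"gripper":0}]'
python3 -m inch '[{"x":0,"y":-0.001,"z":0,"yaw":0,"gripper":0},{"x":0,"y":0,"z":0,"yaw":0,"gripper":0}]'
python3 -c "
from plant import monitor
o=monitor.get_obs();print(o['wrist_torque'])"
```

```text
clock: 22.3
position: [686.1, -0.0, 33.7]
tool_rot: [-0.001, 0.677, 0.736, -0.001]
ft_force: [-4.6, -0.6, -0.7]
grip_width: 43.3
clock: 22.55
position: [685.8, -0.0, 33.7]
tool_rot: [-0.0, 0.677, 0.736, -0.0]
ft_force: [-4.3, -1.3, -1.2]
grip_width: 43.0
clock: 22.8
position: [685.2, -0.1, 33.8]
tool_rot: [0.0, 0.677, 0.736, 0.0]
ft_force: [-2.6, -1.0, -2.7]
grip_width: 43.6
[-0.0915986   0.75386193 -0.11705738]
```

```bash

python3 -m inch '[{"x":0,"y":-0.0007,"z":0.0004,"yaw":0,"gripper":0},{"x":0,"y":0,"z":0,"yaw":0,"gripper":0}]'
python3 -m inch '[{"x":0,"y":0,"z":0,"yaw":0,"gripper":0.55},{"x":0,"y":0,"z":0,"yaw":0,"gripper":0.6},{"x":0,"y":0,"z":0,"yaw":0,"gripper":0.65},{"x":0,"y":0,"z":0,"yaw":0,"gripper":0.65},{"x":0,"y":0,"z":0,"yaw":0,"gripper":0.65}]'
python3 - <<'E'
from h import *;from plant import monitor,imaging
d=imaging.get_image("side");np.savez("side14.npz",**d);crop(d,190,160,270,230,9,"pics/side14.png")
E
```

```text
clock: 23.05
position: [684.8, -0.1, 33.8]
tool_rot: [0.0, 0.677, 0.736, 0.0]
ft_force: [-3.4, -0.7, -2.0]
grip_width: 43.3
clock: 23.68
position: [684.8, -0.1, 33.8]
tool_rot: [0.0, 0.677, 0.736, 0.0]
ft_force: [-0.1, 0.0, -0.4]
grip_width: 55.5
```

View pics/side14.png

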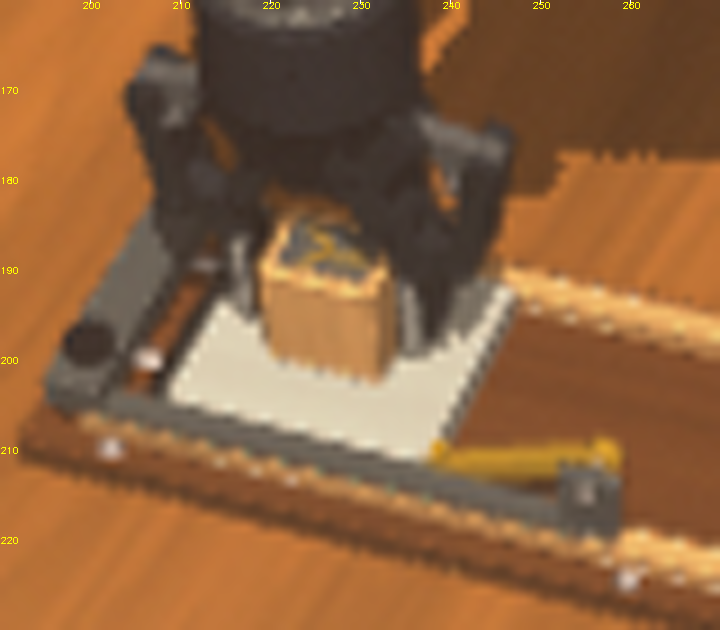

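```bash

python3 -m inch '[{"x":0,"y":0,"z":-0.005,"yaw":0,"gripper":0.65},{"x":0,"y":0,"z":-0.01,"yaw":0,"gripper":0.65},{"x":0,"y":0,"z":-0.02,"yaw":0,"gripper":0.65},{"x":0,"y":0,"z":-0.03,"yaw":0,"gripper":0.65},{"x":0,"y":0,"z":-0.04,"yaw":0,"gripper":0.65},{"x":0,"y":0,"z":-0.04,"yaw":0,"gripper":0.65},{"x":0,"y":-0.04,"z":-0.02,"yaw":0,"gripper":0.65},{"x":0,"y":-0.05,"z":0,"yaw":0,"gripper":0.65},{"x":0,"y":-0.05,"z":0,"yaw":0,"gripper":0.65},{"x":0,"y":-0.05,"z":0,"yaw":0,"gripper":0.65},{"x":0,"y":-0.05,"z":0,"yaw":0,"gripper":0.65},{"x":0,"y":-0.03,"z":0,"yaw":0,"gripper":0.65},{"x":0,"y":0,"z":0,"yaw":0,"gripper":0.65},{"x":0,"y":0,"z":0,"yaw":0,"gripper":0.65}]'
python3 - <<'E'
from h import *;from plant import monitor,imaging
d=imaging.get_image("side");np.savez("side15.npz",**d);crop(d,185,165,265,230,9,"pics/side15.png")
d=imaging.get_image("top");np.savez("top15.npz",**d);crop(d,260,125,330,215,6,"pics/top15.png")
cv2.imwrite("pics/topfull15.png",d["img"][:,:,::-1])
E
```

```text
clock: 25.48
position: [417.2, -22.7, 200.1]
tool_rot: [0.002, 0.677, 0.736, 0.001]
ft_force: [0.3, 0.5, 0.1]
grip_width: 55.5
```

View pics/side15.png

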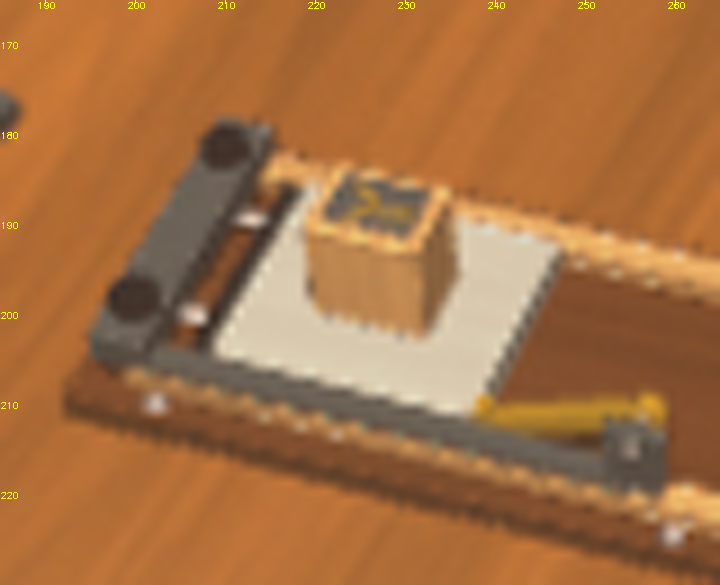

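View pics/top15.png

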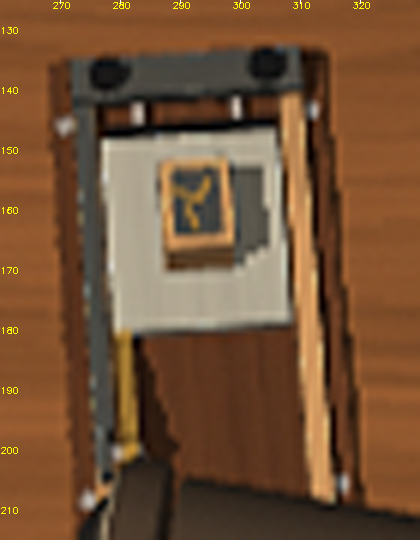

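View pics/topfull15.png

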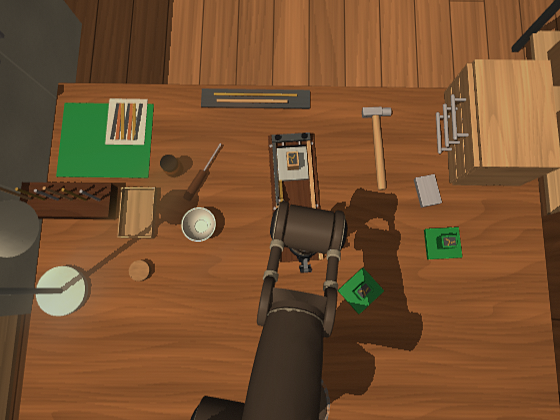

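The block sits against the pad, with its front edge at row 147 in the top view. The catch nose at (280,181) is behind its rear edge, and the bystanders look unmoved. I'll run a quick flatness check, then hand in.

```bash
python3 - <<'E'
from h import *
from plant import order
d=load("top15.npz")
P=np.array([px2w(d,u,v) for u in range(281,304) for v in list(range(150,152))+list(range(172,177))])
P=P[P[:,2]<40]
A=np.c_[P[:,:2]-P[:,:2].mean(0),np.ones(len(P))];c=np.linalg.lstsq(A,P[:,2],rcond=None)[0];print("tilt",c)
print(order.close_job())
E
```

```text
tilt [-3.82183201e-03  1.28696192e-02  2.87629577e+01]
the job is handed in; nothing more can be done
None
```

The work block is in the slide, lying flat between the stop and the catch. The job was handed in at about 25.5 s of the 72 s allowed.

**What I did:** I gripped the wooden grip across its 44 mm sides, set the block down in the mouth, and pushed it along so its front edge lifted the catch. I felt the pad at tool x of about 683 mm and pressed it in about 5 mm, with no more than about 7 N at the wrist. When the catch dropped, I eased back, let go and withdrew.

**Last checks:**
- **Catch:** it looks as low as it did before loading, with its nose just behind the block's rear edge.
- **Block:** its front edge is against the pad. The top of the base measures about 28.8 mm above the bench (28 expected), and its tilt is within 0.013 rad, about the depth noise.
- **Bystanders:** in the final top view I saw none out of place.

**What went wrong:** early in the flared mouth the block rubbed a rail and stuck twice. The wrist read about 42–45 N along the slide and 57–58 N vertically, under the 120 N limit and well before the stop zone. The first time it came free as I pushed on. The second time I backed off, raised the tool about 2 mm and shifted about 3 mm left, and it ran freely. My first camera estimate of the slide was about 2 mm too far right.

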